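Find the thread and close the tall canister

ROBOT

A 7-joint arm with a two-finger parallel gripper is mounted at the origin on a cart in front of the work surface, level with it; the furniture and walls round the work are solid. World frame = base frame: x ahead of the robot, y to its left, z up, the work surface at z = 0. Lengths are in m, angles in rad, forces in N, time in s.
With the tool pointing down it reaches from about 0.4 to 0.85 m from the base axis. Payload 4.5 kg.
Tool frame: the origin (TCP) lies at the very end of the fingers, on their centre line; the grasp point (between the pads) lies 19 mm behind it (r.pinch_z is the distance from the TCP to the grasp point, in m); z points along the fingers, y is the line along which they close (so a half turn about z gives the same grasp; the last joint's range is limited). The gripper opens to 88 mm and grips with 3 to 60 N. Pads are 18 mm wide; open, the fingers measure 123 mm over their backs; the gripper's body (75 mm by 187 mm) begins 45 mm behind the grasp point.
Start: joints at [-1.215, 0.689, -0.195, 1.565, 0.157, 0.902, -0.215], TCP at [0.198, 0.593, 0.217] pointing down, gripper open.
Joint ranges: [-3.01, 3.01], [-0.46, 2.08], [-1.47, 1.51], [0.13, 2.56], [-1, 4.14], [0.04, 2.09], [-2.66, 2.66]. Speed limits (rad/s): [2.57, 2.57, 3.14, 3.14, 3.14, 3.14, 3.14].

INTERFACE

Orientations are given as a unit quaternion [x, y, z, w].
In Python, from plant import r, cams gives the robot as it stands.
- The arm moves only by the shell command python3 -m pendant 'ROWS' [FORCE]. ROWS is JSON, a list of rows, each a list of 3 entries, a list of its own where there are three numbers: the closure, from -1 (fully open) to 1 (shut), then the shift along the tool's x, y, z in mm, then the turn, a rotation vector about the tool's x, y, z in degrees. A call has 1 to 8 rows; each row shifts and turns the commanded pose from where the row before left it, along the tool's axes as they then stand; what a row does not reach is not made up. A row lasts 1/8 s, in which the tool goes at most 62.5 mm and 10.7 degrees, less where a joint would pass 70% of its speed; a pose out of reach is approached as far as the arm can. A call with a gripper value outside its range is refused whole. The fingers move at their own pace and stop on an object; FORCE is the grip in N (left out, the last holds). Time passes only in rows, so rows that do not move let the fingers close. It gives the time, the measured TCP pose, the force, the opening and the grip force at its end, in the units of the state.
- r.get_state(): the state, without advancing time (a new reading comes with each control period).
- cams.snapshot(name): name is "scene" or "top" or "wrist"; returns a dict with "img" (400x640x3 uint8, red, green, blue), "camera_matrix" (3x3 intrinsics, pixels), "camera_from_world" (4x4, takes a point from world to camera coordinates); the wrist camera has in their place "tool_from_camera" (4x4, takes a point from camera to tool coordinates, whose origin is the TCP and whose axes are the flange's). Camera axes: x right, y up, looking along -z (the intrinsics and any distortion apply to the point x, -y, -z); pixel columns grow to the right and rows downward; lengths in m; the calibration is good to about 2 mm. A picture is of the moment at which its call begins: read the wrist's pose just before it. There is no depth.
- r.finish_job(): hands the job in; it is judged then, once.
The state is a dict: "clock": time; "q": joint angles; "qd": joint speeds; "joint_torque": joint torques, N m; "tool_pos": TCP position; "eef_rot": TCP orientation; "contact_force": force on the tool from outside, world axes, zero at the start; "moment": the same for the moment, N m; "opening": opening from 0.0 (shut) to 1.0 (fully open); "finger_force": force on a finger pad.
Only numpy, scipy, OpenCV 4.12 (cv2) and the standard library are available. Lean on these libraries where they do the work, as an engineer would, in place of code of your own. Each camera call takes 0.05 s, during which the arm holds its last target. There are 200 camera calls.

TASK

The lid of the taller of the two canisters is only standing on top of its thread. Turn it backward (anticlockwise seen from above) until it drops into the thread start, then turn it forward (clockwise) until it is fully home, and let go. Leave the lid of the low canister as it is.

Things in the scene. Friction and masses are not known exactly. Their poses are not given: they have to be found in the camera images.
- tall_bar (a point): Centre of the grey bar grip (54 long, 14 thick, 28 mm high) standing on the black 66 mm screw lid of the tall canister; lid's flat top 14 mm below this point. The lid turns about the vertical through it. z up, x along the bar, away from its end with a small pointed nose. The pot, metal, 82 mm across, 75 mm high to its shoulder, is fixed to the desk. At first the point is 123 mm above the desk.
- tall_lid (a joint): Turn of the tall canister's lid (rad), growing clockwise from above (forward). Starts at 0.45 to 0.8, on top of the thread. 0: thread start, nose over the single dark rib on the pot's shoulder; from 0 back to a stop at -0.35 the lid can drop. Once dropped it turns forward under the thread to a firm stop at 1.1: home, nose between the pair of ribs. Friction about 0.05 N m.
- tall_drop (a joint): How far the tall canister's lid has come down (m): 0 on top of the thread, about 0.008 dropped in at the thread start, 0.010 home (the thread draws it down the last 2 mm). Spring and weight pull it down with about 6 N at first: a free or loosely held lid drops by itself, a firmly gripped one must be lowered by the hand. It is captive and cannot be lifted off.
- low_lid (a joint): Turn of the lid of the low canister (rad): 0 closed, growing anticlockwise as it opens. Same shape and lid as the tall one, but only 40 mm high to its shoulder and 92 mm over its bar; fixed to the desk 0.15 to 0.37 m from the tall one, to its left or right, and already closed.

How it is judged:
By the outcome, as a careful person would: the job done as asked, in the order asked, and still so for the second after the job is handed in, with the robot touching nothing.
It also fails if it takes over 38 s, if anything falls off the work surface, if the arm or the gripper's body presses on something with over 40 N, if the wrist force passes 120 N, or if a joint passes its speed limit or range.

## Working session

There is one attempt and no reset: what is moved stays moved. The work goes in short steps, Python scripts to look and compute and a shell command to move; the robot and the scene stay as the last step left them, time stands still between calls to the robot, and variables do not carry over. Pictures are saved under pics/ and viewed, at most 10 in all, crops included, and the job is handed in when it is done.

```bash
mkdir -p pics
python3 - <<'E'
from plant import r,cams
import cv2,numpy as np
for n in("top","scene"):
    s=cams.snapshot(n);cv2.imwrite(f"pics/{n}0.png",s["img"][:,:,::-1])
    print(n,s["camera_matrix"],s["camera_from_world"],[k for k in s])
st=r.get_state();print(st)
E
```

```text
top [[415.3847399    0.         319.74983918]
 [  0.         415.3847399  197.05091918]
 [  0.           0.           1.        ]] [[ 0.009569   -0.99993116 -0.00678971 -0.09562801]
 [ 0.99882389  0.00923521  0.04759771 -0.54538455]
 [-0.04753173 -0.00723719  0.99884351 -0.93787128]
 [ 0.          0.          0.          1.        ]] ['img', 'camera_matrix', 'camera_from_world']
scene [[372.18554107   0.         315.8840816 ]
 [  0.         372.18554107 196.29532512]
 [  0.           0.           1.        ]] [[-0.69536441  0.71865492  0.00185412  0.42468742]
 [-0.5794383  -0.56218201  0.59008698  0.19326864]
 [ 0.42511127  0.40925114  0.80733755 -1.14782408]
 [ 0.          0.          0.          1.        ]] ['img', 'camera_matrix', 'camera_from_world']
{'clock': 0.1, 'q': array([-1.21518682,  0.68988698, -0.19452891,  1.56624948,  0.15731274,
        0.90249859, -0.21512415]), 'qd': array([-7.73660014e-04, -1.41266916e-03,  3.53705534e-04, -6.09677206e-03,
       -2.05071953e-03, -5.77684551e-05, -6.46054856e-04]), 'joint_torque': array([-3.04144691e-03, -5.28508115e+01, -1.27149403e+00, -1.53838921e+01,
       -5.25276270e-02,  1.93588108e-03,  4.41512657e-05]), 'tool_pos': array([0.1975277 , 0.59232362, 0.21599617]), 'eef_rot': array([ 1.60177703e-01,  9.87087850e-01, -8.21880715e-04, -6.92988051e-05]), 'contact_force': array([0.20232706, 0.32523157, 0.01681522]), 'moment': array([-0.04982068,  0.01459644,  0.01425436]), 'finger_force': 0.0, 'opening': 1.000565255788421}
```

View pics/top0.png

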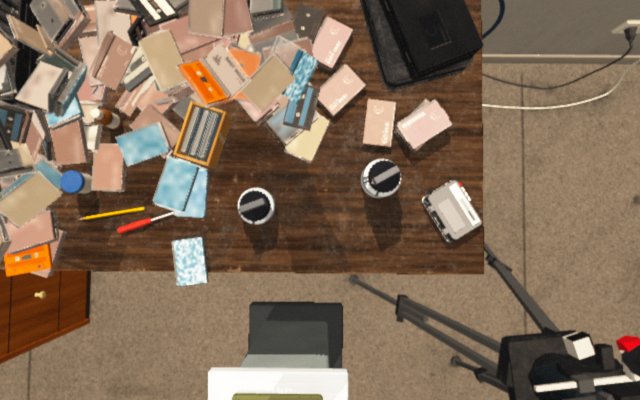

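View pics/scene0.png

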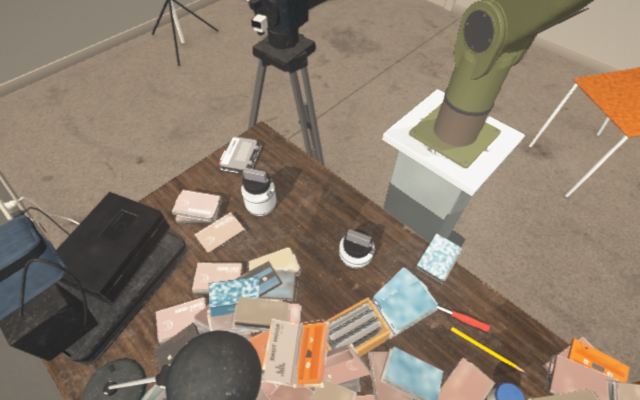

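The top picture shows the tall canister at about (381,178) and the low one at (256,206), to its left. I'll enlarge the tall one.

Run:
```python
import cv2,numpy as np
a=cv2.imread("pics/top0.png")[150:206,350:412]
b=cv2.imread("pics/scene0.png")[160:222,225:290]
f=lambda i:cv2.resize(i,(400,400),interpolation=cv2.INTER_CUBIC)
cv2.imwrite("pics/c1.png",np.hstack([f(a),f(b)]))
```

```text
(no output)
```

View pics/c1.png

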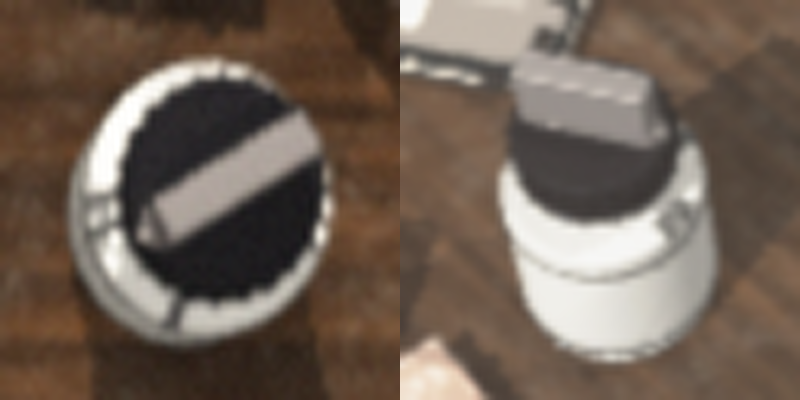

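Left half: the bar top's centre is at crop (237,178), the nose at (150,240), the single rib at (175,315) and the pair at (103,215). Right half (scene): the bar top runs roughly (520,60)–(650,85), with the nose at lower right.

```bash
cat > h.py <<'E'
import numpy as np
from scipy.spatial.transform import Rotation as R
def w(s,u,v,z):
    K=s["camera_matrix"];T=s["camera_from_world"];d=np.linalg.inv(K)@[u,v,1];d[1:]*=-1
    o=-T[:3,:3].T@T[:3,3];d=T[:3,:3].T@d
    return (o+d*(z-o[2])/d[2])[:2]
E
python3 - <<'E'
from h import *
from plant import r,cams
s=cams.snapshot("top");c=lambda x,y,z:w(s,350+x/6.4516,150+y/7.1429,z)
m=c(237,178,.137);print("bar",m)
e1,e2=c(163,226,.137),c(310,131,.137);print("ends",e1,e2,np.linalg.norm(e1-e2),(e1+e2)/2)
a=lambda p:np.degrees(np.arctan2(*(p-m)[::-1]))
d=e1-e2;print("nosedir",np.degrees(np.arctan2(d[1],d[0])),"rib",a(c(175,315,.075)),"pair",a(c(103,215,.075)),np.linalg.norm(c(175,315,.075)-m),np.linalg.norm(c(103,215,.075)-m))
print("lid",c(222,188,.109))
s2=cams.snapshot("scene");q=lambda x,y,z:w(s2,225+x*65/400,160+y*62/400,z)
print("scene bar",q(182,75,.137))
print("low",w(s,254,206,.106))
st=r.get_state();print(R.from_quat(st["eef_rot"]).as_matrix(),st["tool_pos"])
E
```

```text
bar [ 0.58569899 -0.22437122]
ends [ 0.57207178 -0.20159279] [ 0.5990592  -0.24686799] 0.05270829271875261 [ 0.58556549 -0.22423039]
nosedir 120.79811892045299 rib 162.69708401361976 pair 98.43156163367512 0.03661596781201863 0.03522773788388182
lid [ 0.58563507 -0.223905  ]
scene bar [ 0.58881718 -0.22284214]
low [0.52207781 0.04432328]
[[-9.48698466e-01  3.16182123e-01 -2.93473453e-04]
 [ 3.16182255e-01  9.48697889e-01 -1.04691539e-03]
 [-5.25982860e-05 -1.08599812e-03 -9.99999409e-01]] [0.19752101 0.5925585  0.21623886]
```

Bar centre is about (0.586, -0.224), with length 53 mm (54 given). The lid is about 0.73 rad forward of the single rib, and the pair of ribs is 64° away (63° given), so all of it agrees. I'll move over it now.

```bash
python3 -m pendant '[[-1,[-45,-36,0],[0,0,0]],[-1,[-45,-36,0],[0,0,0]],[-1,[-45,-36,0],[0,0,0]],[-1,[-45,-36,0],[0,0,0]],[-1,[-45,-36,0],[0,0,0]],[-1,[-45,-36,0],[0,0,0]],[-1,[-45,-36,0],[0,0,0]],[-1,[-45,-36,0],[0,0,0]]]'; python3 -m pendant '[[-1,[-33,-45,0],[0,0,0]],[-1,[-33,-45,0],[0,0,0]],[-1,[-33,-45,0],[0,0,0]],[-1,[-33,-45,0],[0,0,0]],[-1,[-33,-45,0],[0,0,0]],[-1,[-33,-45,0],[0,0,0]],[-1,[-33,-45,0],[0,0,0]],[-1,[-33,-45,0],[0,0,0]]]'; python3 -m pendant '[[-1,[0,0,0],[0,0,10.2]],[-1,[0,0,0],[0,0,10.2]],[-1,[0,0,0],[0,0,10.2]],[-1,[0,0,0],[0,0,10.2]],[-1,[0,0,0],[0,0,0]],[-1,[0,0,0],[0,0,0]]]'
cat > chk.py <<'E'
from h import *
from plant import r
st=r.get_state();M=R.from_quat(st["eef_rot"]).as_matrix();g=np.array([.5857,-.2243,0])-st["tool_pos"]
print(st["clock"],st["q"].round(2),"yaw y",np.degrees(np.arctan2(M[1,1],M[0,1])),"tilt",M[:,2].round(3),"to go tool mm",(M.T@(g*[1,1,0])*1e3).round(1),st["tool_pos"].round(4),st["contact_force"].round(1),st["moment"].round(2),st["opening"],st["finger_force"])
E
python3 chk.py
python3 - <<'E'
from plant import cams
import cv2
s=cams.snapshot("wrist");cv2.imwrite("pics/w1.png",s["img"][:,:,::-1]);print(s["camera_matrix"],s["tool_from_camera"])
E
```

```text
clock: 1.2
tool_pos: [0.449, 0.2043, 0.2168]
eef_rot: [0.16, 0.987, 0.0, 0.0]
contact_force: [0.3, 0.6, -1.1]
opening: 0.996
finger_force: 0.0
clock: 2.2
tool_pos: [0.585, -0.2209, 0.2166]
eef_rot: [0.16, 0.987, 0.0, -0.0]
contact_force: [0.0, 0.2, 0.6]
opening: 1.002
finger_force: 0.0
clock: 2.95
tool_pos: [0.5846, -0.2191, 0.2165]
eef_rot: [0.493, 0.87, -0.0, -0.0]
contact_force: [0.0, -0.7, -0.9]
opening: 1.0
finger_force: 0.0
2.95 [ 0.33  0.68 -0.09  1.57  0.07  0.89  0.76] yaw y 30.939033129824818 tilt [-0.  0. -1.] to go tool mm [-5.1 -1.7 -0. ] [ 0.5846 -0.2191  0.2165] [ 0.  -0.7 -0.9] [-0.05 -0.03 -0.  ] 0.9998804737149065 0.0
[[324.79827737   0.         315.49080794]
 [  0.         324.79827737 198.92392524]
 [  0.           0.           1.        ]] [[-1.87125648e-03  9.63671438e-01  2.67083991e-01  6.83167233e-02]
 [ 9.99998200e-01  1.88713673e-03  1.97216409e-04  1.78801330e-05]
 [-3.13972190e-04  2.67083879e-01 -9.63673235e-01 -1.68241142e-01]
 [ 0.00000000e+00  0.00000000e+00  0.00000000e+00  1.00000000e+00]]
```

View pics/w1.png

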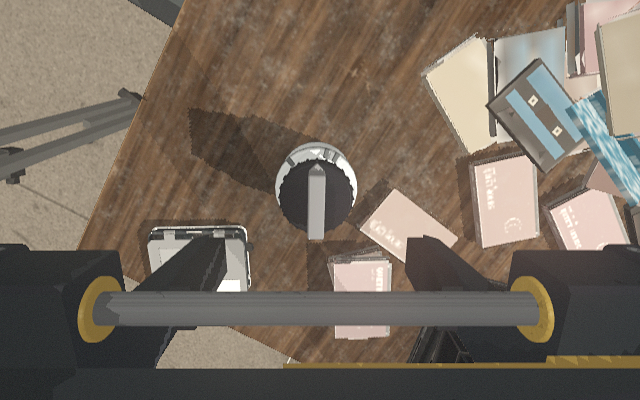

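The wrist view shows the bar upright in the image: top face from (317,172) to (317,239), nose at (317,163), centre about (317,206). Bar and tool x are aligned.

Run:
```python
from h import *
from plant import cams
s=cams.snapshot("wrist");K=s["camera_matrix"];T=s["tool_from_camera"]
for u,v in((317,206),(317,172),(316,239),(309,230),(325,230)):
    d=np.linalg.inv(K)@[u,v,1];d[1:]*=-1;d=T[:3,:3]@d;o=T[:3,3];print(u,v,((o+d*(.0795-o[2])/d[2])*1e3).round(1))
```

```text
317 206 [-6.2  1.2 79.5]
317 172 [21.3  1.2 79.5]
316 239 [-34.4   0.3  79.5]
309 230 [-26.6  -5.4  79.5]
325 230 [-26.6   7.6  79.5]
```

The two estimates agree within 3 mm, so I'll correct by (-6, 0.5), descend to z 0.113 (4 mm above the lid's flat top) and grip.

```bash
python3 -m pendant '[[-1,[-6,0.5,0],[0,0,0]],[-1,[0,0,25],[0,0,0]],[-1,[0,0,25],[0,0,0]],[-1,[0,0,25],[0,0,0]],[-1,[0,0,20],[0,0,0]],[-1,[0,0,8],[0,0,0]],[-1,[0,0,0],[0,0,0]]]'; python3 -m pendant '[[0.8,[0,0,0],[0,0,0]],[0.8,[0,0,0],[0,0,0]],[0.8,[0,0,0],[0,0,0]],[0.8,[0,0,0],[0,0,0]],[0.8,[0,0,0],[0,0,0]],[0.8,[0,0,0],[0,0,0]]]' 20; python3 chk.py
```

```text
clock: 3.92
tool_pos: [0.5882, -0.2243, 0.1135]
eef_rot: [0.494, 0.869, -0.0, -0.0]
contact_force: [0.7, 0.1, 0.5]
opening: 1.005
finger_force: 0.0
clock: 4.68
tool_pos: [0.5882, -0.224, 0.1137]
eef_rot: [0.494, 0.869, 0.0, -0.0]
contact_force: [0.2, 0.5, 1.2]
opening: 0.342
finger_force: 0.0
4.675 [ 0.33  0.82 -0.08  1.64  0.09  0.68  0.75] yaw y 30.763512731992282 tilt [-0.  0. -1.] to go tool mm [ 1.  -2.3  0. ] [ 0.5882 -0.224   0.1137] [0.2 0.5 1.2] [-0.06 -0.02 -0.  ] 0.34164669231885325 0.0
```

```bash
python3 -m pendant '[[0.9,[0,0,0],[0,0,0]],[0.9,[0,0,0],[0,0,0]],[0.9,[0,0,0],[0,0,0]],[0.9,[0,0,0],[0,0,0]]]' 20; python3 chk.py
```

```text
clock: 5.18
tool_pos: [0.588, -0.2241, 0.1137]
eef_rot: [0.494, 0.869, -0.0, -0.0]
contact_force: [0.1, 0.6, -0.6]
opening: 0.141
finger_force: 20.0
5.175 [ 0.33  0.82 -0.08  1.64  0.09  0.68  0.75] yaw y 30.75508103511759 tilt [-0.  0. -1.] to go tool mm [ 1.  -2.1  0. ] [ 0.588  -0.2241  0.1137] [ 0.1  0.6 -0.6] [-0.08  0.04 -0.06] 0.1405486048945262 19.995425641536713
```

Gripped at about 13 mm opening with almost no side force, so it's centred. Turning backward.

```bash
python3 -m pendant '[[0.9,[0,0,0],[0,0,-8]],[0.9,[0,0,0],[0,0,-8]],[0.9,[0,0,0],[0,0,-8]],[0.9,[0,0,0],[0,0,-8]],[0.9,[0,0,0],[0,0,-8]],[0.9,[0,0,0],[0,0,-8]],[0.9,[0,0,0],[0,0,-3]],[0.9,[0,0,0],[0,0,0]]]'; python3 chk.py
```

```text
clock: 6.18
tool_pos: [0.5871, -0.2252, 0.1129]
eef_rot: [0.073, 0.997, -0.0, -0.001]
contact_force: [-1.0, -2.9, -3.7]
opening: 0.145
finger_force: 20.0
6.175 [ 0.47  0.84 -0.33  1.64  0.36  0.73  1.4 ] yaw y 81.66532187026961 tilt [-0.002 -0.001 -1.   ] to go tool mm [1.5 0.7 0. ] [ 0.5871 -0.2252  0.1129] [-1.  -2.9 -3.7] [-0.51  0.23 -0.05] 0.14491662164390076 20.000969767570496
```

The turn took 51° and the hand now feels a downward pull, which suggests the lid is over the thread start. I'll open to let it drop, lower, and look.

```bash
python3 -m pendant '[[0.9,[0,0,4],[0,0,0]],[0.9,[0,0,4],[0,0,0]],[0.9,[0,0,0],[0,0,0]],[0.4,[0,0,0],[0,0,0]],[0.4,[0,0,0],[0,0,0]],[0.4,[0,0,0],[0,0,0]]]'; python3 chk.py
python3 - <<'E'
from plant import cams
import cv2,numpy as np
a=cams.snapshot("wrist")["img"][100:300,180:460,::-1]
b=cams.snapshot("scene")["img"][150:230,215:325,::-1]
f=lambda i:cv2.resize(i,(400,300),interpolation=cv2.INTER_CUBIC)
cv2.imwrite("pics/c2.png",np.hstack([f(a),f(b)]))
E
```

```text
clock: 6.92
tool_pos: [0.5893, -0.2227, 0.1061]
eef_rot: [0.071, 0.997, 0.001, 0.001]
contact_force: [-0.8, -0.3, 0.4]
opening: 0.3
finger_force: 0.0
6.925 [ 0.47  0.85 -0.32  1.64  0.37  0.72  1.39] yaw y 81.83674705929256 tilt [ 0.002  0.001 -1.   ] to go tool mm [ 3.3 -2.1 -0. ] [ 0.5893 -0.2227  0.1061] [-0.8 -0.3  0.4] [ 0.05 -0.03 -0.02] 0.29951127471292593 0.0
```

View pics/c2.png

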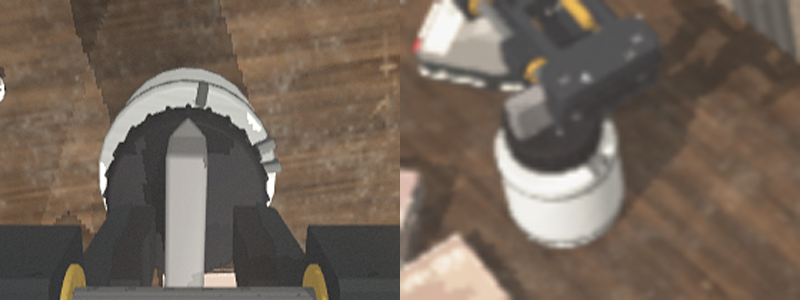

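Left half: the nose at (187,125) is a few degrees anticlockwise of the single rib (202,93), with the pair at (268,150). The TCP is at 0.106 with no contact, below the old lid top (0.109), so the lid has dropped. Regrip and turn forward, following it down 2 mm.

```bash
python3 -m pendant '[[0.9,[0,-0.5,0],[0,0,0]],[0.9,[0,0,0],[0,0,0]],[0.9,[0,0,0],[0,0,0]],[0.9,[0,0,0],[0,0,0]],[0.9,[0,0,0],[0,0,0]]]' 25; python3 chk.py; python3 -m pendant '[[0.9,[0,0,0.2],[0,0,8]],[0.9,[0,0,0.2],[0,0,8]],[0.9,[0,0,0.2],[0,0,8]],[0.9,[0,0,0.2],[0,0,8]],[0.9,[0,0,0.3],[0,0,8]],[0.9,[0,0,0.3],[0,0,8]],[0.9,[0,0,0.3],[0,0,8]],[0.9,[0,0,0],[0,0,0]]]'; python3 chk.py
```

```text
clock: 7.65
tool_pos: [0.5881, -0.2253, 0.1058]
eef_rot: [0.072, 0.997, -0.0, 0.0]
contact_force: [0.1, -3.2, -0.3]
opening: 0.14
finger_force: 25.0
7.65 [ 0.47  0.85 -0.32  1.64  0.37  0.72  1.39] yaw y 81.73072481462053 tilt [ 0.    -0.001 -1.   ] to go tool mm [ 2.5  0.7 -0. ] [ 0.5881 -0.2253  0.1058] [ 0.1 -3.2 -0.3] [-0.73 -0.03 -0.02] 0.13957798724188603 24.97843623161316
clock: 8.65
tool_pos: [0.5886, -0.2247, 0.1042]
eef_rot: [0.531, 0.847, -0.0, 0.001]
contact_force: [0.4, -3.6, 1.1]
opening: 0.144
finger_force: 25.0
8.65 [ 0.32  0.83 -0.05  1.65  0.07  0.66  0.68] yaw y 25.8528325573503 tilt [ 0.001 -0.001 -1.   ] to go tool mm [ 1.6 -2.4 -0. ] [ 0.5886 -0.2247  0.1042] [ 0.4 -3.6  1.1] [-0.72 -0.09 -0.03] 0.14364316370006727 24.973988234996796
```

Now to the stop in small steps, watching the moment.

```bash
python3 -m pendant '[[0.9,[0,0,0.3],[0,0,5]],[0.9,[0,0,0.3],[0,0,5]],[0.9,[0,0,0],[0,0,4]],[0.9,[0,0,0],[0,0,0]]]' 30; python3 chk.py;  python3 -m pendant '[[0.9,[0,0,0],[0,0,3]],[0.9,[0,0,0],[0,0,0]]]'; python3 chk.py
```

```text
clock: 9.15
tool_pos: [0.5888, -0.2247, 0.1036]
eef_rot: [0.63, 0.777, 0.0, 0.001]
contact_force: [0.4, -3.4, 0.1]
opening: 0.136
finger_force: 30.0
9.15 [ 0.29  0.84  0.01  1.65 -0.01  0.65  0.51] yaw y 11.93355121513664 tilt [ 0.001 -0.    -1.   ] to go tool mm [ 1.  -2.9 -0. ] [ 0.5888 -0.2247  0.1036] [ 0.4 -3.4  0.1] [-0.68 -0.21  0.02] 0.13622821881707614 29.981112778186798
clock: 9.4
tool_pos: [0.5888, -0.2246, 0.1036]
eef_rot: [0.651, 0.759, 0.0, 0.001]
contact_force: [2.4, -2.4, 0.6]
opening: 0.137
finger_force: 30.0
9.4 [ 0.28  0.84  0.03  1.65 -0.03  0.65  0.47] yaw y 8.782786522191003 tilt [ 0.001 -0.    -1.   ] to go tool mm [ 0.8 -3.  -0. ] [ 0.5888 -0.2246  0.1036] [ 2.4 -2.4  0.6] [-0.71 -0.38  0.05] 0.1373181829820678 29.99357968568802
```

```bash
python3 -m pendant '[[0.9,[0,0,0],[0,0,2]],[0.9,[0,0,0],[0,0,0]]]' 40; python3 chk.py;  python3 -m pendant '[[0.9,[0,0,0],[0,0,2]],[0.9,[0,0,0],[0,0,0]]]'; python3 chk.py
```

```text
clock: 9.65
tool_pos: [0.5887, -0.2246, 0.1036]
eef_rot: [0.664, 0.748, 0.0, 0.001]
contact_force: [2.4, -2.4, 0.3]
opening: 0.131
finger_force: 40.2
9.65 [ 0.27  0.84  0.04  1.65 -0.04  0.65  0.45] yaw y 6.771606716180507 tilt [ 0.001 -0.    -1.   ] to go tool mm [ 0.6 -3.  -0. ] [ 0.5887 -0.2246  0.1036] [ 2.4 -2.4  0.3] [-0.72 -0.51  0.06] 0.13131225633126653 40.237112045288086
clock: 9.9
tool_pos: [0.5886, -0.2246, 0.1035]
eef_rot: [0.677, 0.736, 0.0, 0.0]
contact_force: [3.3, -2.4, 1.6]
opening: 0.122
finger_force: 40.8
9.9 [ 0.27  0.84  0.05  1.65 -0.06  0.65  0.42] yaw y 4.766416540977993 tilt [ 0.001 -0.    -1.   ] to go tool mm [ 0.5 -2.9 -0. ] [ 0.5886 -0.2246  0.1035] [ 3.3 -2.4  1.6] [-0.73 -0.68  0.24] 0.1224525217033252 40.75348752710852
```

```bash
python3 -m pendant '[[0.9,[0,0,0],[0,0,2]],[0.9,[0,0,0],[0,0,0]],[0.9,[0,0,0],[0,0,0]]]' 40; python3 chk.py
```

```text
clock: 10.28
tool_pos: [0.5886, -0.2236, 0.1043]
eef_rot: [0.69, 0.724, 0.001, -0.0]
contact_force: [1.7, -1.2, 5.6]
opening: 0.05
finger_force: 3.6
10.275 [ 0.26  0.84  0.05  1.65 -0.07  0.65  0.4 ] yaw y 2.7102652435082586 tilt [ 0.001  0.001 -1.   ] to go tool mm [-0.6 -3.  -0. ] [ 0.5886 -0.2236  0.1043] [ 1.7 -1.2  5.6] [-0.31 -0.36 -0.01] 0.05043086214447885 3.5693534463644028
```

The opening fell to 5%, so the pads have slipped off something. Looking before moving.

Run:
```python
from plant import cams
import cv2,numpy as np
a=cams.snapshot("wrist")["img"][100:300,180:460,::-1]
b=cams.snapshot("scene")["img"][150:230,215:325,::-1]
f=lambda i:cv2.resize(i,(400,300),interpolation=cv2.INTER_CUBIC)
cv2.imwrite("pics/c3.png",np.hstack([f(a),f(b)]))
```

```text
(no output)
```

View pics/c3.png

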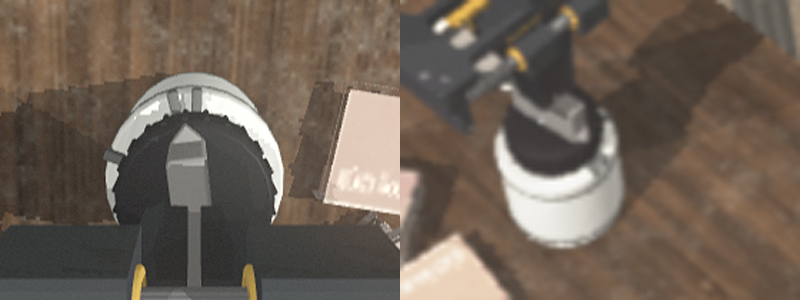

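Left half: the nose (185,128) sits in line with the pair of ribs (172–196,98), so the lid is at home. The pads are squeezed on the bar's rear half. I'll open, then check.

```bash
python3 -m pendant '[[0.3,[0,0,0],[0,0,0]],[0.3,[0,0,0],[0,0,0]],[0.3,[0,0,0],[0,0,0]],[0.3,[0,0,0],[0,0,0]]]' 10; python3 chk.py
python3 - <<'E'
from plant import cams
import cv2,numpy as np
a=cams.snapshot("wrist")["img"][100:300,180:460,::-1]
b=cams.snapshot("scene")["img"][150:230,215:325,::-1]
f=lambda i:cv2.resize(i,(400,300),interpolation=cv2.INTER_CUBIC)
cv2.imwrite("pics/c4.png",np.hstack([f(a),f(b)]))
E
```

```text
clock: 10.88
tool_pos: [0.5789, -0.224, 0.1039]
eef_rot: [0.691, 0.723, -0.005, -0.007]
contact_force: [-15.9, 0.1, 21.8]
opening: 0.351
finger_force: 10.6
10.875 [ 0.26  0.83  0.06  1.66 -0.07  0.67  0.4 ] yaw y 2.563389423599888 tilt [-0.017  0.003 -1.   ] to go tool mm [-0.6  6.8 -0.1] [ 0.5789 -0.224   0.1039] [-15.9   0.1  21.8] [0.04 3.19 0.01] 0.3512898258597139 10.599881708621979
```

View pics/c4.png

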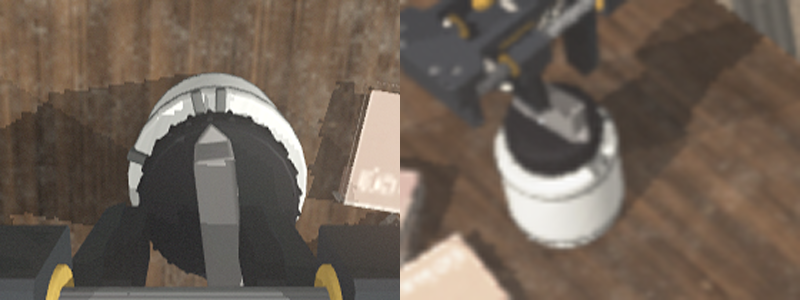

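The lid is still home (nose (210,130) between the ribs at (198,100) and (221,98)). One pad is bearing on the bar (16 N sideways, 22 N up), so I'll lift straight off gently.

```bash
python3 -m pendant '[[0.3,[0,0,-5],[0,0,0]],[0.3,[0,0,-5],[0,0,0]]]'; python3 -m pendant '[[0.3,[0,0,-10],[0,0,0]],[0.3,[0,0,-15],[0,0,0]],[-0.5,[0,0,-40],[0,0,0]],[-0.5,[0,0,-20],[0,0,0]],[-0.5,[0,0,0],[0,0,0]]]'; python3 chk.py
python3 - <<'E'
from plant import cams
import cv2,numpy as np
a=cams.snapshot("wrist")["img"][90:290,180:460,::-1]
b=cams.snapshot("scene")["img"][150:230,215:325,::-1]
f=lambda i:cv2.resize(i,(400,300),interpolation=cv2.INTER_CUBIC)
cv2.imwrite("pics/c5.png",np.hstack([f(a),f(b)]))
E
```

```text
clock: 11.22
tool_pos: [0.5872, -0.223, 0.1129]
eef_rot: [0.69, 0.724, 0.0, -0.002]
contact_force: [0.3, 1.0, -0.8]
opening: 0.351
finger_force: 0.0
clock: 11.85
tool_pos: [0.5895, -0.2249, 0.2007]
eef_rot: [0.69, 0.724, 0.001, 0.002]
contact_force: [0.6, 0.4, -0.4]
opening: 0.665
finger_force: 0.0
11.85 [ 0.25  0.71  0.07  1.58 -0.06  0.85  0.4 ] yaw y 2.759726454771389 tilt [ 0.004 -0.001 -1.   ] to go tool mm [ 0.8 -3.8 -0. ] [ 0.5895 -0.2249  0.2007] [ 0.6  0.4 -0.4] [-0.1   0.04 -0.04] 0.6648748929747877 0.0
```

View pics/c5.png

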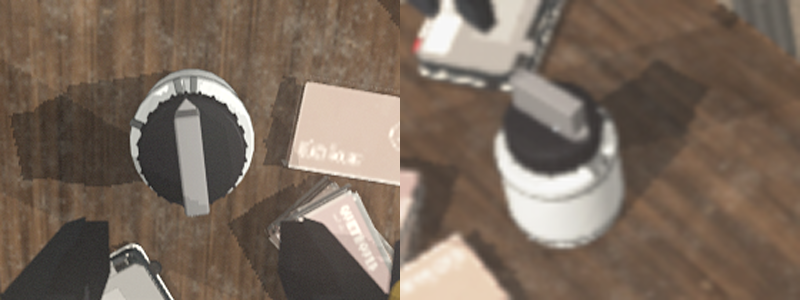

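The robot is clear. I'll measure the lid's angle against the ribs in an enlarged wrist crop.

Run:
```python
from plant import cams
import cv2,numpy as np
a=cams.snapshot("wrist")["img"][130:240,260:370,::-1]
cv2.imwrite("pics/c6.png",cv2.resize(a,(550,550),interpolation=cv2.INTER_CUBIC))
```

```text
(no output)
```

View pics/c6.png

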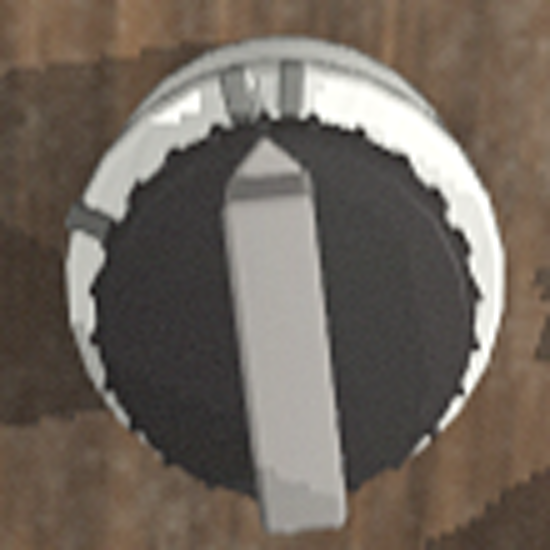

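Bar top runs from (268,198) to (304,530). The ribs are at (239,92) and (291,88), and the single one is at (88,218).

Run:
```python
from h import *
from plant import cams,r
st=r.get_state();M=R.from_quat(st["eef_rot"]).as_matrix();p=st["tool_pos"]
s=cams.snapshot("wrist");K=s["camera_matrix"];T=s["tool_from_camera"]
def P(x,y,z):
    d=np.linalg.inv(K)@[260+x/5,130+y/5,1];d[1:]*=-1;d=M@T[:3,:3]@d;o=p+M@T[:3,3];return (o+d*(z-o[2])/d[2])[:2]
A=lambda d:np.degrees(np.arctan2(d[1],d[0])).round(1)
for z in(.137,.129,.127):
    a,b=P(268,198,z),P(304,530,z);print(z,"len",np.linalg.norm(a-b),"ang",A(a-b),(a+b)/2)
m=(a+b)/2
for q in((239,92),(291,88),(88,218)):print(A(P(*q,.076)-m),np.linalg.norm(P(*q,.076)-m))
l,rr=P(90,300,.094),P(480,300,.094);print("lid dia",np.linalg.norm(l-rr))
```

```text
0.137 len 0.05101121228553313 ang 98.7 [ 0.58869292 -0.22273137]
0.129 len 0.0527942548225665 ang 98.7 [ 0.58883488 -0.22506477]
0.127 len 0.05324001545682483 ang 98.7 [ 0.58887037 -0.22564812]
105.6 0.037209608701017895
91.2 0.03699181592285898
162.0 0.03829549782669765
lid dia 0.0672229990135914
```

Nose at 98.7° against the middle of the pair at 98.4°, and 63.3° (1.10 rad) past the single rib. The bar's length fits the lowered height (53.2 of 54 mm). It's home and the robot is clear.

```bash
python3 -c "
from plant import r
print(r.finish_job())"
```

```text
the job is handed in; nothing more can be done
None
```

The tall canister's lid was turned back until it dropped, then screwed forward to its stop (nose centred between the pair of ribs) and released; near the stop the pads slipped on the bar, so the last few degrees of hand turn did not move the lid. I did not touch the low lid, and the job is handed in with about 26 s to spare.

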